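Draw the notched bench pin from under its strap and lay it in the tray

ROBOT

A 6-joint arm with a two-finger parallel gripper is mounted at the origin on the work surface. World frame = base frame: x ahead of the robot, y to its left, z up, the work surface at z = 0. Lengths are in m, angles in rad, forces in N, time in s.
With the tool pointing down it reaches from about 0.375 to 0.975 m from the base axis. Payload 3.8 kg.
Tool frame: the origin (TCP) lies at the very end of the fingers, on their centre line; the grasp point (between the pads) lies bot.hold_point_z behind it (bot.hold_point_z is the distance from the TCP to the grasp point, in m); z points along the fingers, y is the line along which they close (so a half turn about z gives the same grasp; the last joint's range is limited). The gripper opens to 85 mm and grips with 20 to 120 N. Pads are 22 mm wide; open, the fingers measure 114 mm over their backs; the gripper's body (76 mm by 85 mm) begins 54 mm behind the grasp point. The pads swing forward as they close: fully open they stand 13 mm farther back than shut.
Start: joints at [-1.288, 0.264, 1.604, -0, 1.274, -0.037], TCP at [0.212, -0.641, 0.231] pointing down, gripper open.
Joint ranges: [-2.63, 2.63], [-0.94, 2.18], [0.31, 2.57], [-1.31, 4.45], [0, 2.66], [-2.55, 2.55]. Speed limits (rad/s): [2.57, 2.57, 3.14, 3.14, 3.14, 3.14].

INTERFACE

Orientations are given as a rotation vector (axis times angle).
In Python, from workcell import bot, eyes gives the robot as it stands (bot), with the cameras (eyes).
- The arm moves only by the tool jog_arm, called after ">>>" as name([rows], argument=value, ...), one row to a line, values as JSON. Schema: {"type":"object","properties":{"moves":{"type":"array","items":{"type":"array","items":{"type":"array","items":{"type":"number"},"minItems":4,"maxItems":4},"minItems":1,"maxItems":5},"minItems":1,"maxItems":1},"finger_gap":{"type":"number"},"force":{"type":"number"},"only":{"type":"string"},"quiet":{"type":"boolean"},"lines":{"type":"string"}},"required":["moves"],"additionalProperties":false}. moves is a list that holds a single list of rows (three levels of brackets), with 1 to 5 rows, each of 4 numbers: dx, dy, dz in m, then a turn about the tool's z in rad; each row shifts and turns the commanded pose from where the row before left it, along the tool's axes as they then stand; what a row does not reach is not made up. A row lasts 1/8 s, in which the tool goes at most 0.0625 m and 0.188 rad, less where a joint would pass 70% of its speed; a pose out of reach is approached as far as the arm can. finger_gap is the opening from 0.0 (shut) to 1.0 (fully open), set as the call begins (left out keeps the last). The fingers move at their own pace and stop on an object; force is the grip in N (left out, the last holds). Time passes only in rows, so rows that do not move let the fingers close. The tool returns the time, the measured TCP pose, the force, the opening and the grip force at its end. only (a regular expression) keeps the lines of the reply that match it, lines (a string "A,B") keeps lines A to B, and quiet returns only ok. Input that does not fit is refused with a message, and nothing moves.
- bot.read_state(): the state, without advancing time (a new reading comes with each control period).
- eyes.read_camera(name): name is "side" or "top" or "wrist"; returns the picture (400x640x3 uint8, red, green, blue); there is no depth.
- eyes.camera_info(name): a dict with "intrinsics" (3x3 intrinsics, pixels), "extrinsics" (4x4, takes a point from camera to world coordinates). Camera axes: x right, y down, z forward; pixel columns grow to the right and rows downward; lengths in m; the calibration is good to about 2 mm. The wrist camera is an equidistant fisheye: a pixel r from the principal point sees the ray r / f radians off the axis. A picture is of the moment at which its call begins: read the wrist's pose just before it. camera_info takes no time and is no camera call; for the wrist camera it gives the pose at the moment of the call.
- bot.finish_job(): hands the job in; it is judged then, once.
The state is a dict: "time": time; "q": joint angles; "joint_vel": joint speeds; "joint_torque": joint torques, N m; "tool_pos": TCP position; "tcp_rot": TCP orientation; "wrist_force": force on the tool from outside, world axes, zero at the start; "torque": the same for the moment, N m; "width": opening from 0.0 (shut) to 1.0 (fully open); "grip_force": force on a finger pad.
Only numpy, scipy, OpenCV 4.12 (cv2) and the standard library are available. Lean on these libraries where they do the work, as an engineer would, in place of code of your own. Each camera call takes 0.05 s, during which the arm holds its last target. There are 200 camera calls.

TASK

On the dark wooden board two bench pins lie with their tongues under the steel strap. Draw the pin with the V-notch straight forward, down on the board, until its tongue is clear of the strap, then lift it and lay it flat in the open metal tray, the same side up, setting it down rather than dropping it. Leave the plain pin without a notch where it is.

Things in the scene. Friction and masses are not known exactly. Their poses are not given: they have to be found in the camera images.
- notched_pin: Loose pale wooden bar 140 (x) by 50 (y) by 22 (z) mm, 110 g, flat on the holder's board (left or right place), last 28-38 mm of its tongue loosely under the strap. Origin: centre of underside. Tongue end at x=+70 mm; front end at x=-70 mm with a V-notch open to -x, 34 mm wide, 50 mm deep. Within 4 degrees of the holder's x. Grip across its width, best at x=-15 to -5 mm.
- plain_pin: Loose bar of the same wood, size and origin (140 x 50 x 22 mm, centre of underside) but with no notch, under the same strap, 140 mm beside the notched pin. A slim file 10 mm high lies midway between the two.
- holder: Fixed dark wooden board 200 (x) by 280 (y) by 20 (z) mm; origin: centre of underside. Pins lie on its top (z=20 mm) at y=+70 and -70 mm and come out to -x, its front. Steel strap along y over x=+30 to +70 mm: underside z=46 mm (4 mm above the pins), bolts up to z=59 mm, posts 18 mm wide at y=-127, 0, 127 mm. Left or right of the robot, turned up to 17 degrees.
- tray: Fixed open aluminium tray, outside 240 (x) by 180 (y) by 30 (z) mm, walls and floor 4 mm thick, empty. Origin: centre of its underside; inner floor at z = 4 mm. It stands on the other side from the holder, turned by up to 17 degrees.

How it is judged:
On the way:
1. the notched pin is drawn forward clear of the strap while down on the board (origin at least 38 mm ahead of the holder's origin and at most 14 mm above the board) (x of notched_pin in the frame of holder below -0.038 m and z of notched_pin in the frame of holder below 0.034 m).
At the end, for the whole second after the job is handed in: The notched pin lies at rest in the tray, flat on its floor (underside within 8 mm of the floor, tilted less than 6 degrees), the same side up as before, released; the plain pin is within 20 mm of where it started (x of notched_pin in the frame of tray between -0.1 and 0.1 m and y of notched_pin in the frame of tray between -0.07 and 0.07 m and z of notched_pin in the frame of tray below 0.012 m and angle between notched_pin's own z axis and vertical below 0.1 rad and linear speed of notched_pin below 0.02 m/s and distance of plain_pin from where it was at the start of the episode below 0.02 m); the robot touches nothing.
It fails at once if the plain pin is moved by more than 20 mm (distance of plain_pin from where it was at the start of the episode above 0.02 m).
It fails at once if the notched pin is dropped into the tray (faster than 0.8 m/s low over the tray, a fall of more than about 30 mm) (linear speed of notched_pin above 0.8 m/s and horizontal distance between notched_pin and tray below 0.12 m and z of notched_pin in the frame of tray below 0.05 m).
It also fails if it takes over 48 s, if anything falls off the work surface, if the arm or the gripper's body presses on something with over 40 N, if the wrist force passes 120 N, or if a joint passes its speed limit or range.

## Working session

There is one attempt and no reset: what is moved stays moved. The work goes in short steps, Python scripts to look and compute and a tool call to move; the robot and the scene stay as the last step left them, time stands still between calls to the robot, and variables do not carry over. Pictures are saved under pics/ and viewed, at most 10 in all, crops included, and the job is handed in when it is done.

```bash
ls; mkdir -p pics
```

Run:
```python
from workcell import bot, eyes
import cv2
s=bot.read_state();print(s['tool_pos'],s['tcp_rot'],s['time'],bot.hold_point_z)
for n in("top","side"):
    cv2.imwrite(f"pics/{n}0.png",eyes.read_camera(n)[:,:,::-1]); i=eyes.camera_info(n);print(n,i['intrinsics'],i['extrinsics'])
```

```text
pics
workcell.py
[ 0.21198421 -0.64008854  0.22994715] [-3.09931151e+00 -4.99825552e-01  4.42757501e-04] 0.0 0.0187
top [[477.29206932   0.         321.87457113]
 [  0.         477.29206932 205.15363293]
 [  0.           0.           1.        ]] [[-4.82096706e-05 -9.94249866e-01  1.07085024e-01  4.38038209e-01]
 [-9.99999140e-01  1.88250231e-04  1.29764306e-03 -2.49560214e-02]
 [-1.31034021e-03 -1.07084869e-01 -9.94249020e-01  1.15625674e+00]
 [ 0.00000000e+00  0.00000000e+00  0.00000000e+00  1.00000000e+00]]
side [[385.03925987   0.         318.33073458]
 [  0.         385.03925987 198.01195939]
 [  0.           0.           1.        ]] [[-0.85726024 -0.26494363  0.44148586  0.18814377]
 [-0.51443163  0.47664386 -0.71286095  0.57828328]
 [-0.02156356 -0.83822163 -0.54490321  0.4949102 ]
 [ 0.          0.          0.          1.        ]]
```

View pics/top0.png

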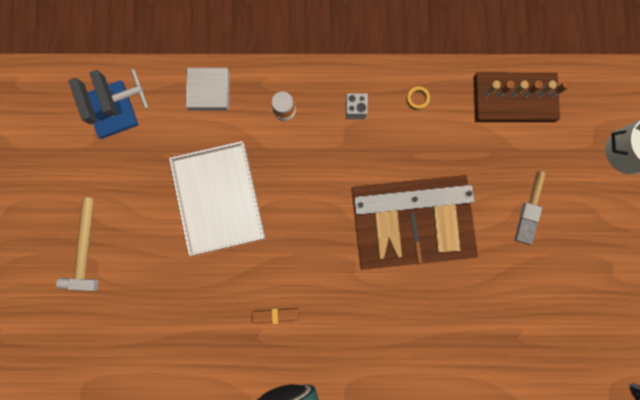

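View pics/side0.png

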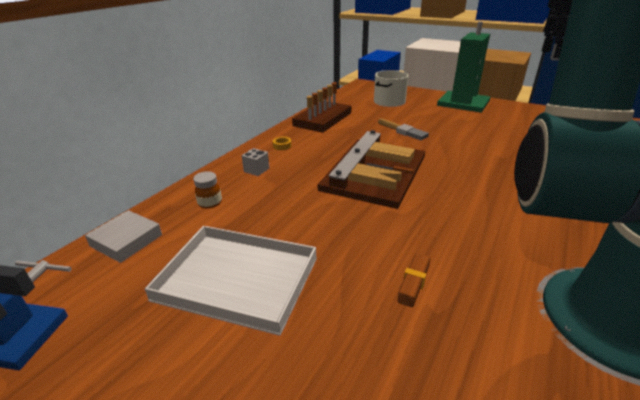

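The notched pin is in the left place at about (389,233) in the top view, with the plain pin at (447,228), the strap along (358,203)-(472,194) and the tray centred near (217,198). Next I'll enlarge the holder in both views.

Create h.py:
```python
import numpy as np, cv2
from workcell import bot, eyes
from scipy.spatial.transform import Rotation as R
def ray(n,px,info=None):
    i=info or eyes.camera_info(n);K=np.array(i['intrinsics']);E=np.array(i['extrinsics'])
    v=np.array([(px[0]-K[0,2])/K[0,0],(px[1]-K[1,2])/K[1,1]])
    if n=="wrist":
        r=np.hypot(*v);d=np.r_[v/max(r,1e-9)*np.sin(r),np.cos(r)]
    else: d=np.r_[v,1]
    d=E[:3,:3]@d
    return E[:3,3],d/np.linalg.norm(d)
def atz(n,px,z,info=None):
    o,d=ray(n,px,info);return o+d*(z-o[2])/d[2]
def tri(a,b):
    A=0;B=0
    for o,d in(a,b):
        P=np.eye(3)-np.outer(d,d);A=A+P;B=B+P@o
    p=np.linalg.solve(A,B);return p,[np.linalg.norm(np.cross(p-o,d)) for o,d in(a,b)]
```

Run:
```python
from h import *
t=cv2.imread("pics/top0.png")[170:275,345:485];s=cv2.imread("pics/side0.png")[120:210,310:440]
a=cv2.resize(t,None,fx=5,fy=5,interpolation=2);cv2.imwrite("pics/tc.png",a)
for p,z in[((378,211),.042),((398,209),.042),((382,258),.042),((400,256),.042),((353,188),.02),((466,177),.02),((477,257),.02),((361,269),.02),((170,157),.03),((243,142),.03),((264,239),.03),((190,255),.03)]: print(p,atz("top",p,z).round(4))
```

```text
(378, 211) [ 0.5442 -0.1551  0.042 ]
(398, 209) [ 0.5489 -0.2021  0.042 ]
(382, 258) [ 0.4347 -0.163   0.042 ]
(400, 256) [ 0.4393 -0.2048  0.042 ]
(353, 188) [ 0.6019 -0.0983  0.02  ]
(466, 177) [ 0.6286 -0.3706  0.02  ]
(477, 257) [ 0.437  -0.3904  0.02  ]
(361, 269) [ 0.4088 -0.1158  0.02  ]
(170, 157) [0.6757 0.3411 0.03  ]
(243, 142) [0.7123 0.1665 0.03  ]
(264, 239) [0.4792 0.1129 0.03  ]
(190, 255) [0.4417 0.2861 0.03  ]
```

View pics/tc.png

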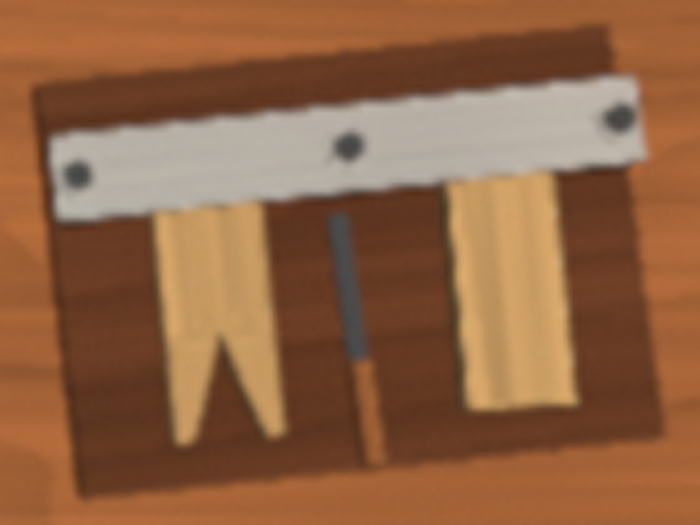

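The top crop shows the V-notch opening towards the robot, with its tips at crop (185,445) and (277,437), and the pin edges at a yaw of about 5°. The file lies at crop (355,340). I'll move over the pin so the wrist camera can see it.

Add to h.py:
```python
def go(p,yaw):
    s=bot.read_state();M=R.from_rotvec(s['tcp_rot']).as_matrix()
    y=np.arctan2(M[1,0],M[0,0])
    print("tcp",s['tool_pos'].round(4),"yaw",round(y,4),"t",s['time'],"tilt",np.round(M[2],4))
    print("d tool",(M.T@(np.array(p)-s['tool_pos'])).round(4),"turn",round(y-yaw,4))
```

Run:
```python
from h import *
go([.44,-.19,.25],.091)
T=np.linalg.inv(np.r_[np.c_[R.from_rotvec(bot.read_state()['tcp_rot']).as_matrix(),bot.read_state()['tool_pos']],[[0,0,0,1]]])@eyes.camera_info("wrist")['extrinsics'];print(T.round(3),eyes.camera_info("wrist")['intrinsics'])
```

```text
tcp [ 0.212  -0.6401  0.23  ] yaw 0.3198 t 0.1 tilt [ 1.0e-04 -2.1e-03 -1.0e+00]
d tool [ 0.3579 -0.3557 -0.0192] turn 0.2288
[[-0.    -0.954 -0.3    0.077]
 [ 1.    -0.    -0.    -0.   ]
 [ 0.    -0.3    0.954 -0.144]
 [ 0.     0.     0.     1.   ]] [[309.70691629   0.         315.91170929]
 [  0.         309.70691629 200.0281308 ]
 [  0.           0.           1.        ]]
```

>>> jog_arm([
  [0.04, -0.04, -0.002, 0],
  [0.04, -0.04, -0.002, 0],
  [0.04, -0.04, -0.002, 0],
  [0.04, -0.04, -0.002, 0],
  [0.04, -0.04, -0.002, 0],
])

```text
refused: moves: the value is too long (schema: maxItems 1). Nothing was moved.
```

I used the wrong layout. The manual says a list holding one list of rows, three levels of brackets; once more.

>>> jog_arm([
  [[0.04, -0.04, -0.002, 0], [0.04, -0.04, -0.002, 0], [0.04, -0.04, -0.002, 0], [0.04, -0.04, -0.002, 0], [0.04, -0.04, -0.002, 0]],
])

```text
time: 0.72
tool_pos: [0.3395, -0.3861, 0.2409]
tcp_rot: [-3.101, -0.499, 0.0]
wrist_force: [1.0, 0.0, 0.1]
width: 0.997
grip_force: 0.0
```

>>> jog_arm([
  [[0.04, -0.04, -0.002, 0], [0.04, -0.04, -0.002, 0], [0.04, -0.04, -0.002, 0.115], [0.035, -0.035, -0.002, 0.114], [0, 0, 0, 0]],
])

```text
time: 1.35
tool_pos: [0.4436, -0.1923, 0.2491]
tcp_rot: [-3.137, -0.15, -0.0]
wrist_force: [-0.2, 0.0, -0.0]
width: 0.997
grip_force: 0.0
```

Run:
```python
from h import *
import pickle
go([.44,-.19,.25],.091)
i=eyes.camera_info("wrist");im=eyes.read_camera("wrist")[:,:,::-1];pickle.dump(i,open("w1.pkl","wb"));cv2.imwrite("pics/w1.png",im)
```

```text
tcp [ 0.4436 -0.1923  0.2491] yaw 0.0956 t 1.35 tilt [ 2.e-04 -7.e-04 -1.e+00]
d tool [-0.0034 -0.0026 -0.0009] turn 0.0046
```

View pics/w1.png

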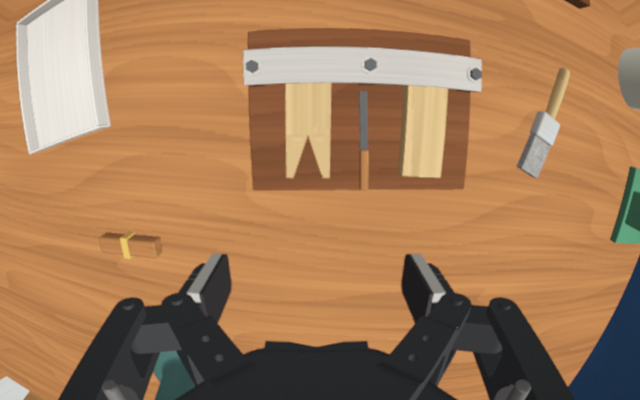

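The wrist view shows the pin's front tips at (286,178) and (331,178), the strap's front edge crossing it at (285,83) and (331,84), and the file at (364,140). Next I'll do the subpixel triangulation from a second position, closer in.

>>> jog_arm([
  [[0.02, 0, 0.03, 0], [0.02, -0.0, 0.03, 0], [0, 0, 0, 0]],
], finger_gap=0.8)

```text
time: 1.78
tool_pos: [0.4803, -0.1916, 0.186]
tcp_rot: [-3.136, -0.142, 0.01]
wrist_force: [-0.9, -0.0, -0.1]
width: 0.796
grip_force: 0.0
```

Run:
```python
from h import *
import pickle
i=eyes.camera_info("wrist");im=eyes.read_camera("wrist")[:,:,::-1];pickle.dump(i,open("w2.pkl","wb"));cv2.imwrite("pics/w2.png",im)
a=cv2.imread("pics/w1.png")[60:200,230:490]; b=im[20:240,230:510]
cv2.imwrite("pics/w1c.png",cv2.resize(a,None,fx=3,fy=3,interpolation=2))
```

```text
(no output)
```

View pics/w1c.png

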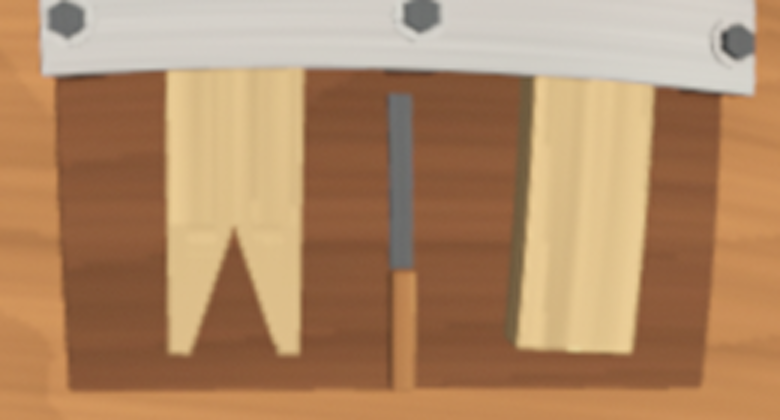

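View pics/w2.png

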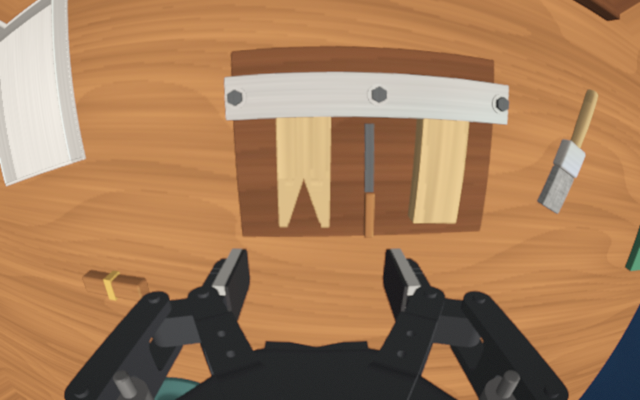

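The second view shows the tips at (279,227) and (329.5,227), the V apex at (304,180), and the board's front corners at (243,236) and (479,230).

Run:
```python
from h import *
import pickle
a,b=[pickle.load(open(f"w{k}.pkl","rb")) for k in(1,2)]
P={"FL":((286,178.2),(279,227.3),(380.2,259.2)),"FR":((330.3,178.2),(329.5,227.3),(402,257.4)),"apex":((308,135.7),(304,180),(388.8,236.6)),
"SL":((285.3,83.3),(276.7,117),(376,212.4)),"SR":((331,83),(330.7,117),(397.8,210.6)),
"bFL":((253,190),(243,236.3),(361.2,269)),"bFR":((464,189),(479.5,230),(477,257.4)),"bolt":((370.3,64.7),(378.7,94.5),(414.6,199.2)),"PFL":((403,176),(413,222),(438,252))}
for k,(p,q,t) in P.items():
    r=[ray("wrist",p,a),ray("wrist",q,b),ray("top",t)]
    z={"b":.02,"S":.042}.get(k[0],.042)
    if k=="bolt":z=.059
    x,e=tri(r[0],r[1]);y,_=tri(r[0],r[2])
    print(k,"ww",x.round(4),"wt",y.round(4),np.round(_,4),"atz",atz("wrist",p,z,a).round(4)[:2],atz("wrist",q,z,b).round(4)[:2],atz("top",t,z).round(4)[:2])
```

```text
FL ww [ 0.434  -0.1573  0.0425] wt [ 0.4327 -0.158   0.0404] [0.0012 0.0012] atz [ 0.4339 -0.1573] [ 0.4338 -0.1573] [ 0.4319 -0.1588]
FR ww [ 0.4389 -0.2083  0.0427] wt [ 0.4364 -0.2101  0.0334] [0.0008 0.0008] atz [ 0.4387 -0.2087] [ 0.4386 -0.208 ] [ 0.4361 -0.2094]
apex ww [ 0.486  -0.1786  0.046 ] wt [ 0.4849 -0.179   0.0416] [0.0009 0.0009] atz [ 0.4856 -0.1784] [ 0.485  -0.1787] [ 0.4843 -0.1795]
SL ww [ 0.5429 -0.148   0.0414] wt [ 0.5411 -0.149   0.0529] [0.0011 0.0011] atz [ 0.5429 -0.1477] [ 0.5428 -0.1485] [ 0.5409 -0.1504]
SR ww [ 0.5472 -0.1979  0.0485] wt [ 0.5444 -0.1976  0.0655] [0.0015 0.0015] atz [ 0.5478 -0.1983] [ 0.547  -0.1981] [ 0.5452 -0.2015]
bFL ww [ 0.4096 -0.115   0.0209] wt [ 0.4095 -0.1155  0.0222] [0.0008 0.0008] atz [ 0.4094 -0.1146] [ 0.4091 -0.1151] [ 0.4088 -0.1163]
bFR ww [ 0.4368 -0.3964  0.0133] wt [ 0.4372 -0.3917  0.0199] [0.0017 0.0017] atz [ 0.4384 -0.3929] [ 0.4392 -0.3916] [ 0.436  -0.3904]
bolt ww [ 0.5725 -0.2381  0.0535] wt [ 0.5661 -0.2316  0.0938] [0.0003 0.0003] atz [ 0.5716 -0.2373] [ 0.5721 -0.237 ] [ 0.57   -0.2382]
PFL ww [ 0.4488 -0.2969  0.0348] wt [ 0.449  -0.2957  0.0365] [0.0011 0.0011] atz [ 0.4504 -0.295 ] [ 0.4514 -0.2938] [ 0.4486 -0.2932]
```

The triangulated pin top is at 42.5 mm, which matches the text. The pin yaw is about 0.09 rad and the grasp point is (0.496,-0.178). I'll descend next.

```bash
python3 -c "
from h import *
go([.496,-.1776,.024],.09)"
```

```text
tcp [ 0.4808 -0.192   0.1878] yaw 0.0904 t 1.825 tilt [-0.0039 -0.0016 -1.    ]
d tool [ 0.0171 -0.0127  0.1637] turn 0.0004
```

>>> jog_arm([
  [[0.0165, -0.013, 0.05, 0], [0, 0, 0.05, 0], [0, 0, 0, 0], [0, 0, 0, 0]],
])

```text
time: 2.33
tool_pos: [0.4986, -0.1782, 0.0916]
tcp_rot: [3.137, 0.141, 0.004]
wrist_force: [0.7, -0.3, 0.8]
width: 0.8
grip_force: 0.0
```

```bash
python3 -c "
from h import *
go([.496,-.1776,.024],.09)"
```

```text
tcp [ 0.4986 -0.1782  0.0916] yaw 0.09 t 2.325 tilt [ 0.0025  0.0015 -1.    ]
d tool [-0.0027 -0.0009  0.0676] turn 0.0
```

>>> jog_arm([
  [[-0.002, -0.001, 0.035, 0], [0, 0, 0.02, 0], [0, 0, 0.006, 0], [0, 0, 0, 0], [0, 0, 0, 0]],
])

```text
time: 2.95
tool_pos: [0.4971, -0.1768, 0.0302]
tcp_rot: [3.137, 0.142, 0.005]
wrist_force: [0.5, -0.1, 0.4]
width: 0.797
grip_force: 0.0
```

```bash
python3 -c "
from h import *
go([.496,-.1776,.024],.09);print(bot.read_state()['wrist_force'])
cv2.imwrite('pics/w3.png',eyes.read_camera('wrist')[:,:,::-1])"
```

```text
tcp [ 0.4971 -0.1768  0.0302] yaw 0.0907 t 2.95 tilt [ 0.0029  0.0015 -1.    ]
d tool [-0.0011  0.0006  0.0062] turn 0.0007
[ 0.54466347 -0.11088824  0.37834331]
```

View pics/w3.png

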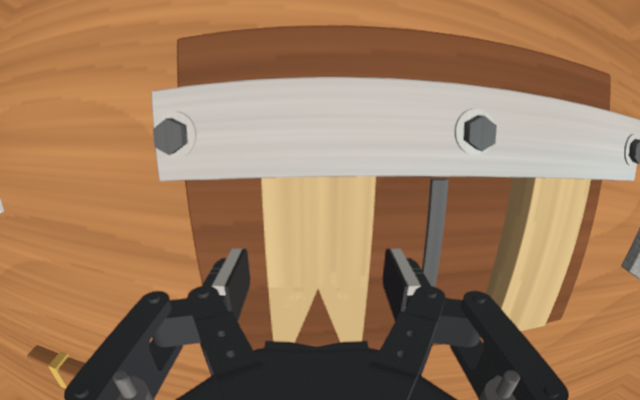

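The fingers straddle the pin evenly, with the pads at columns 247 and 386 and the pin edges at about 267 and 370, and the file is clear at 432. I'll go down 5 mm and grip.

>>> jog_arm([
  [[0, 0.0, 0.005, 0], [0, 0, 0, 0]],
])

```text
time: 3.25
tool_pos: [0.4952, -0.176, 0.023]
tcp_rot: [-3.138, -0.143, 0.001]
wrist_force: [-0.5, 0.4, -0.2]
width: 0.801
grip_force: 0.0
```

>>> jog_arm([
  [[0, 0, 0, 0], [0, 0, 0, 0], [0, 0, 0, 0], [0, 0, 0, 0], [0, 0, 0, 0]],
], finger_gap=0.3, force=50)

```text
time: 3.88
tool_pos: [0.4958, -0.1762, 0.0235]
tcp_rot: [3.138, 0.143, 0.001]
wrist_force: [0.9, -0.0, 2.8]
width: 0.571
grip_force: 53.6
```

```bash
python3 -c "
from h import *
go([.456,-.1806,.026],.09)"
```

```text
tcp [ 0.4958 -0.1762  0.0235] yaw 0.0908 t 3.875 tilt [ 4.e-04  2.e-04 -1.e+00]
d tool [-0.04    0.0008 -0.0025] turn 0.0008
```

>>> jog_arm([
  [[-0.015, 0, 0, 0], [-0.015, 0, 0, 0], [-0.015, 0, 0, 0], [-0.012, 0, 0, 0], [0, 0, 0, 0]],
])

```text
time: 4.5
tool_pos: [0.4366, -0.1815, 0.0235]
tcp_rot: [-3.138, -0.142, 0.003]
wrist_force: [-3.5, -1.3, 7.3]
width: 0.573
grip_force: 54.3
```

```bash
python3 -c "
from h import *
go([.456,-.1806,.026],.09)
cv2.imwrite('pics/w4.png',eyes.read_camera('wrist')[:,:,::-1])"
```

```text
tcp [ 0.4366 -0.1815  0.0235] yaw 0.0905 t 4.5 tilt [-2.1e-03 -2.0e-04 -1.0e+00]
d tool [ 0.0194  0.0009 -0.0026] turn 0.0005
```

View pics/w4.png

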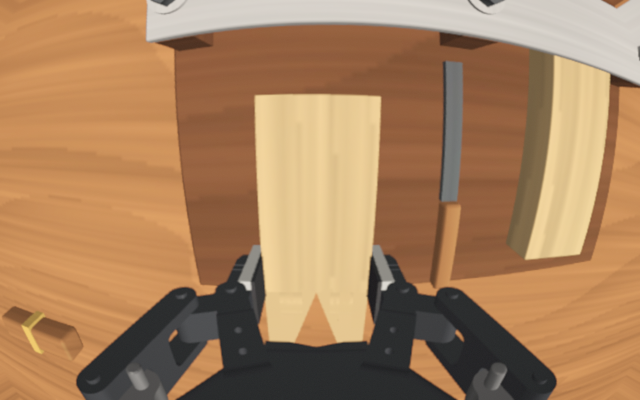

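The tongue end (row 95) is well clear of the strap edge (row 25-40), and the plain pin hasn't moved. I'll lift the pin.

>>> jog_arm([
  [[0, 0, -0.02, 0], [0, 0, -0.04, 0], [0, 0, -0.04, 0], [0, 0, -0.02, 0], [0, 0, 0, 0]],
])

```text
time: 5.18
tool_pos: [0.4386, -0.1817, 0.1442]
tcp_rot: [3.137, 0.142, 0.002]
wrist_force: [0.3, -0.7, -1.2]
width: 0.571
grip_force: 53.4
```

```bash
python3 -c "
from h import *
for z,ps in((.03,[((205,229),(170.5,157)),((316,247),(243,142)),((281,325),(264,239)),((150,292),(190,255))]),):
  for s,t in ps: print(tri(ray('side',s),ray('top',t))[0].round(4),atz('side',s,z).round(4))
go([.567,.2245,.14],.227)"
```

```text
[0.6235 0.2805 0.1387] [0.704 0.177 0.03 ]
[0.6005 0.1257 0.0371] [0.4829 0.115  0.03  ]
[ 0.5127  0.1548 -0.1656] [0.4363 0.2913 0.03  ]
[0.4937 0.3334 0.1237] [0.6603 0.3448 0.03  ]
tcp [ 0.4386 -0.1817  0.1442] yaw 0.0907 t 5.175 tilt [ 0.0013  0.0011 -1.    ]
d tool [ 0.1646 -0.3929  0.0039] turn -0.1363
```

>>> jog_arm([
  [[0.02, -0.05, 0, 0], [0.02, -0.05, 0, 0], [0.02, -0.05, 0, 0], [0.02, -0.05, 0, 0]],
])

```text
time: 5.68
tool_pos: [0.4983, 0.0264, 0.1407]
tcp_rot: [3.138, 0.142, -0.007]
wrist_force: [2.0, -1.3, -0.6]
width: 0.57
grip_force: 53.4
```

>>> jog_arm([
  [[0.02, -0.05, 0, 0], [0.02, -0.05, 0, 0], [0.02, -0.05, 0, 0], [0.02, -0.04, 0, -0.136], [0, 0, 0, 0]],
])

```text
time: 6.3
tool_pos: [0.5617, 0.2236, 0.1405]
tcp_rot: [3.12, 0.361, -0.006]
wrist_force: [-0.7, -0.4, -1.1]
width: 0.575
grip_force: 53.3
```

```bash
python3 -c "
from h import *
for s,t in [((205,229),(243,142)),((316,247),(264,239)),((281,325),(190,255)),((150,292),(170.5,157))]: print(tri(ray('side',s),ray('top',t))[0].round(4))
go([.567,.2245,.04],.227)
cv2.imwrite('pics/w5.png',eyes.read_camera('wrist')[:,:,::-1])"
```

```text
[0.7149 0.1683 0.02  ]
[0.4811 0.1139 0.0297]
[0.4408 0.2875 0.0232]
[0.6754 0.3408 0.0187]
tcp [0.5617 0.2236 0.1405] yaw 0.2305 t 6.3 tilt [-3.6e-03  1.0e-04 -1.0e+00]
d tool [0.0057 0.0003 0.1005] turn 0.0035
```

View pics/w5.png

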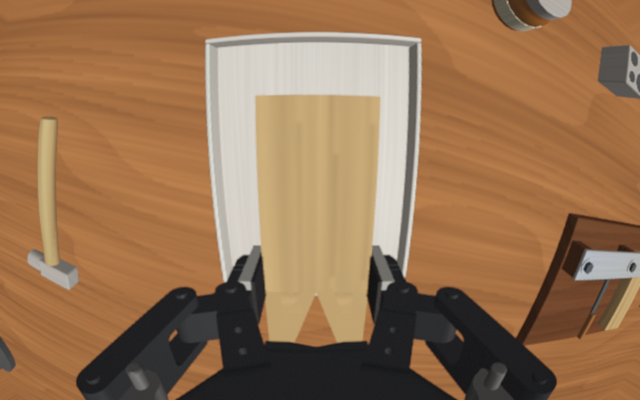

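The pin is held firmly over the tray, centred between the walls (columns 207-420) and parallel to them. The triangulated rim height is about 20-30 mm, which agrees with the text. I'll lower it.

>>> jog_arm([
  [[0.005, 0, 0.03, 0], [0, 0, 0.04, 0], [0, 0, 0.03, 0], [0, 0, 0.015, 0], [0, 0, 0, 0]],
])

```text
time: 6.98
tool_pos: [0.5658, 0.2212, 0.0265]
tcp_rot: [3.121, 0.353, -0.006]
wrist_force: [-0.1, 0.0, -0.9]
width: 0.572
grip_force: 53.3
```

>>> jog_arm([
  [[0, 0, 0.006, 0], [0, 0, 0, 0], [0, 0, 0, 0]],
])

```text
time: 7.35
tool_pos: [0.5683, 0.223, 0.0233]
tcp_rot: [-3.121, -0.356, -0.003]
wrist_force: [0.5, 0.0, -1.4]
width: 0.573
grip_force: 53.3
```

```bash
python3 -c "
from h import *
go([.567,.2245,.008],.227)"
```

```text
tcp [0.5683 0.223  0.0233] yaw 0.2269 t 7.35 tilt [ 1.7e-03 -2.0e-04 -1.0e+00]
d tool [-0.001  -0.0018  0.0153] turn -0.0001
```

>>> jog_arm([
  [[0, 0, 0.005, 0], [0, 0, 0.005, 0], [0, 0, 0.003, 0], [0, 0, 0, 0], [0, 0, 0, 0]],
])

```text
time: 7.98
tool_pos: [0.5677, 0.2227, 0.0093]
tcp_rot: [3.121, 0.356, 0.0]
wrist_force: [-0.3, 0.8, -0.7]
width: 0.571
grip_force: 53.3
```

>>> jog_arm([
  [[0, 0, 0.0015, 0], [0, 0, 0, 0], [0, 0, 0, 0]],
])

```text
time: 8.35
tool_pos: [0.5676, 0.2227, 0.0078]
tcp_rot: [3.121, 0.356, 0.0]
wrist_force: [0.4, 0.8, -0.7]
width: 0.571
grip_force: 53.3
```

>>> jog_arm([
  [[0, 0, 0.001, 0], [0, 0, 0, 0]],
])

```text
time: 8.6
tool_pos: [0.5678, 0.2228, 0.0075]
tcp_rot: [-3.121, -0.356, -0.0]
wrist_force: [-2.7, -0.9, 4.4]
width: 0.575
grip_force: 53.9
```

>>> jog_arm([
  [[0, 0, 0, 0], [0, 0, 0, 0], [0, 0, 0, 0], [0, 0, 0, 0]],
], finger_gap=0.8)

```text
time: 9.1
tool_pos: [0.5676, 0.2227, 0.0066]
tcp_rot: [3.121, 0.355, -0.0]
wrist_force: [-0.2, -0.6, 0.3]
width: 0.8
grip_force: 0.0
```

>>> jog_arm([
  [[0, 0, -0.01, 0], [0, 0, -0.04, 0], [0, 0, -0.05, 0], [0, 0, -0.05, 0], [0, 0, 0, 0]],
])

```text
time: 9.72
tool_pos: [0.5717, 0.2242, 0.1639]
tcp_rot: [-3.119, -0.355, -0.019]
wrist_force: [0.1, 0.2, 0.0]
width: 0.803
grip_force: 0.0
```

```bash
python3 -c "
from h import *
cv2.imwrite('pics/w6.png',eyes.read_camera('wrist')[:,:,::-1]);s=eyes.read_camera('side')[:,:,::-1];cv2.imwrite('pics/s6.png',s)"
```

```text
(no output)
```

View pics/w6.png

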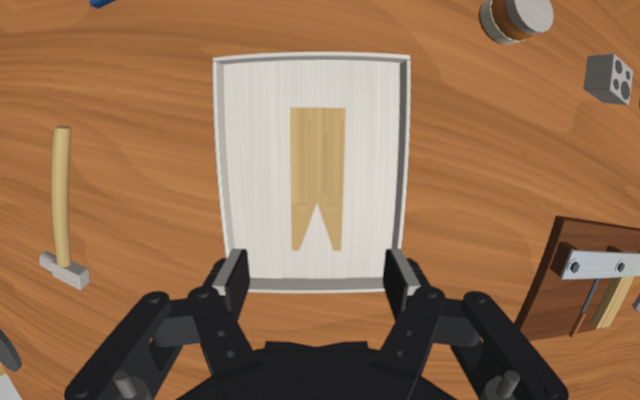

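The pin lies flat and centred in the tray (columns 291-345, rows 108-250), released, with the gripper well above it. I'm handing the job in.

```bash
python3 -c "
from workcell import bot, eyes
print(bot.finish_job())"
```

```text
the job is handed in; nothing more can be done
None
```

I drew the notched pin clear of the strap along the board, set it flat and same side up in the tray, and left the plain pin where it was; the job was handed in after about 10 s, but no verdict was returned.

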